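# Turn the trolley wheel by its spokes until the valve stem is at the top

### The arm

A 6-joint arm with a two-finger parallel gripper is mounted at the origin on the work surface. World frame = base frame: x ahead of the robot, y to its left, z up, the work surface at z = 0. Lengths are in mm, angles in rad, forces in N, time in s.
With the tool pointing down it reaches from about 350 to 975 mm from the base axis. Payload 7.1 kg.
Tool frame: the origin (TCP) lies at the very end of the fingers, on their centre line; the grasp point (between the pads) lies ctrl.hold_point_z behind it (ctrl.hold_point_z is the distance from the TCP to the grasp point, in mm); z points along the fingers, y is the line along which they close (so a half turn about z gives the same grasp; the last joint's range is limited). The gripper opens to 88 mm and grips with 3 to 60 N. Pads are 20 mm wide; open, the fingers measure 115 mm over their backs; the gripper's body (75 mm by 178 mm) begins 61 mm behind the grasp point.
Start: joints at [-1.17, 0.423, 1.63, -0, 1.089, -0.019], TCP at [254.751, -570.707, 222.675] pointing down, gripper open.
Joint ranges: [-3, 3], [-0.9, 2.11], [0.09, 2.58], [-1.31, 4.45], [0.11, 2.69], [-2.54, 2.54]. Speed limits (rad/s): [2.39, 2.39, 3.01, 3.14, 3.14, 3.14].

### API

Orientations are given as a rotation vector (axis times angle).
In Python, from workcell import ctrl gives the robot as it stands. The module is installed in compiled form; this text tells all that it offers.
- The arm moves only by the shell command python3 -m creep 'ROWS'. ROWS is JSON, a list of rows, each an object with "translation": the shift along the tool's x, y, z in mm, a list of three; "angular": the turn, a rotation vector about the tool's x, y, z in rad, a list of three; "jaw": the opening, from 0 (shut) to 1 (fully open). A call has exactly 8 rows; each row is the pose to reach, as a shift and turn from the pose commanded when the call began, along the tool's axes at that moment; what a row does not reach only later rows make up. A row lasts 1/8 s, in which the tool goes at most 62.5 mm and 10.7 degrees, less where a joint would pass 70% of its speed; a pose out of reach is approached as far as the arm can. A call with a gripper value outside its range is refused whole. The fingers move at their own pace and stop on an object; the grip force is fixed at half the most. Time passes only in rows, so rows that repeat a pose let the fingers close, or fill a call up. It gives the time, the measured TCP pose, the force, the opening and the grip force at its end, in the units of the state.
- ctrl.get_obs(): the state, without advancing time (a new reading comes with each control period).
- ctrl.get_image(name): name is "scene" or "top" or "wrist"; returns the picture (384x512x3 uint8, red, green, blue); there is no depth.
- ctrl.camera_info(name): a dict with "camera_matrix" (3x3 intrinsics, pixels), "world_from_camera" (4x4, takes a point from camera to world coordinates). Camera axes: x right, y up, looking along -z (the intrinsics and any distortion apply to the point x, -y, -z); pixel columns grow to the right and rows downward; lengths in mm; the calibration is good to about 2 mm. A picture is of the moment at which its call begins: read the wrist's pose just before it. camera_info takes no time and is no camera call; for the wrist camera it gives the pose at the moment of the call.
- ctrl.close_job(): hands the job in; it is judged then, once.
Trained networks look in the newest picture that a camera, given by its name, has taken for a name from the list of things; names that differ only in an ending like _2 or _b are one class to them, and where a whole thing is asked for, a point or a joint stands for the part that bears it (a point fixed in the world has none). Each returns a list of dicts, best first, with "score" (0 to 1); they miss things now and then, are a little off and sometimes report something else, mostly with a low value. They report only what shows in the picture. A call takes as long as a camera call.
- ctrl.look_for(camera, label): "rect" ([left, top, right, bottom] in pixels, round what is visible of it).
The state is a dict: "t": time; "qpos": joint angles; "qvel": joint speeds; "joint_torque": joint torques, N m; "ee_pos": TCP position; "orientation": TCP orientation; "ft_force": force on the tool from outside, world axes, zero at the start; "moment": the same for the moment, N m; "width": finger opening in mm; "grasp_force": force on a finger pad.
Only numpy, scipy, OpenCV 4.12 (cv2) and the standard library are available. Lean on these libraries where they do the work, as an engineer would, in place of code of your own. Each camera call takes 0.05 s, during which the arm holds its last target. There are 200 camera calls.

### The job

The trolley wheel sits with its axle in the open-topped stand on the bench: turn it by pushing its spokes, one after another, with the fingertips until the valve stem is at twelve o'clock, straight above the axle, ready for the air chuck, and leave the wheel at rest there. Push only on the spokes, not on the tyre or the valve stem, do not lift the axle in its slots, and leave everything else on the bench where it is.

Things in the scene. Friction and masses are not known exactly. Their poses are not given: they have to be found in the camera images.
- hub (a point): centre of the 300 mm trolley wheel, on its level axle, 165 mm above the bench. The frame does not turn with the wheel: x along the axle, away from the robot's side, y to the left seen from the robot, z up; the wheel's plane is y-z. Hub 40 mm thick, 76 mm long, with 52 mm end flanges. The wheel's upper half is open from the front (the robot's side)
- spoke (a point): point on the wheel's middle plane half-way along one of five like spokes, 72 degrees apart, open between; radius 61 mm. z points outwards. A spoke is two 12 mm round steel bars, front and rear: the front bar's centre line runs straight from radius 20 mm at x = -32 mm to radius 103 mm at x = -10 mm of hub; the rear one is its mirror image
- wheel (a joint): turn of the wheel, rad, counting whole turns: 0 or any whole turn = stem straight above the axle; grows clockwise seen from the robot. At value q the stem is at q, the spokes at q + 36, 108, 180, 252, 324 degrees, clockwise from the top. Angle a, radius r: y = -r sin a, z = r cos a of hub. The bearing drags (0.2 N m: 4 N at radius 50 mm) and the wheel stays where left
- valve (a point): middle of the valve stem, 85 mm from the wheel's centre, in the wheel's middle plane, midway between two spokes: a brass pin 10 mm thick in an 18 mm black rubber foot, reaching from the rim inwards to radius 70 mm. Its z axis points from the wheel's centre outwards along the stem: vertical when the stem is at the top
- axle (a joint): height, m, by which the axle is lifted in the stand's slots, which are open at the top: 0 when it lies at the bottom. Axle and wheel together weigh just under 1 kg; only their weight keeps them down. The axle is 12 mm thick and sticks out to x = -75 and +75 mm of hub, with nuts 20 mm across at the ends
- stand: grey steel stand, fixed to the bench: base plate 170 by 200 by 10 mm, origin at its underside below the wheel's centre, axes along those of hub. Two uprights, 34 mm wide (along y) and 8 mm thick, at x = -55 and +55 mm, reach 14 mm above the axle line
- tyre: black tyre, turning with the wheel, origin at the wheel's centre: round section 42 mm thick, radii 108 to 150 mm, x from -21 to +21 mm of hub. Inside it the aluminium rim, radii 102 to 110 mm, 34 mm wide
- stem: the valve stem as a body turning with the wheel; origin at the wheel's centre, not at the stem
- gauge: a tyre pressure gauge with a 60 mm black dial and a steel tube, about 165 mm long, 28 mm high, lying flat; a bystander, origin at its underside
- spanner: a 170 mm steel spanner lying flat; a bystander, origin at its underside
- screwdriver: a 200 mm screwdriver lying flat; a bystander, origin at its underside
- lube: an aluminium spray can, 52 mm across, 130 mm tall, standing; a bystander, origin at its underside
- tape: a roll of black tape, 90 mm across, 25 mm high, lying flat; a bystander, origin at its underside
- bearing: a steel bearing ring, 42 mm across, 12 mm high, lying flat; a bystander, origin at its underside

How it is judged (in metres and radians):
At the end, for the whole second after the job is handed in: The valve stem is within 0.09 rad (5 degrees) of straight above the axle, the wheel is at rest (under 0.05 rad/s), the axle lies in its slots (lifted less than 3 mm), and every bystander is within 20 mm of where it began (angle between valve's own z axis and vertical below 0.09 rad and velocity of joint wheel between -0.05 and 0.05 rad/s and value of joint axle below 0.003 m and distance of each of gauge, spanner, screwdriver, lube, tape, bearing from where it was at the start of the episode below 0.02 m); the robot touches nothing.
It fails at once if the robot pushes on the tyre (over 5 N) (contact force between any of the fingers, the arm and tyre above 5 N).
It fails at once if the robot pushes on the valve stem (over 3 N) (contact force between any of the fingers, the arm and stem above 3 N).
It fails at once if the axle is lifted in its slots by more than 6 mm (value of joint axle above 0.006 m).
It fails at once if a bystander is moved by more than 20 mm (distance of any of gauge, spanner, screwdriver, lube, tape, bearing from where it was at the start of the episode above 0.02 m).
It also fails if it takes over 72 s, if anything falls off the work surface, if the arm or the gripper's body presses on something with over 40 N, if the wrist force passes 120 N, or if a joint passes its speed limit or range.

## Working session

There is one attempt and no reset: what is moved stays moved. The work goes in short steps, Python scripts to look and compute and a shell command to move; the robot and the scene stay as the last step left them, time stands still between calls to the robot, and variables do not carry over. Pictures are saved under pics/ and viewed, at most 10 in all, crops included, and the job is handed in when it is done.

```bash
mkdir -p pics; python3 - <<'E'
from workcell import ctrl
import cv2,numpy as np
o=ctrl.get_obs();print(o['t'],o['ee_pos'],o['orientation'],o['width'],ctrl.hold_point_z)
ims=[]
for c in("scene","top"):
    im=ctrl.get_image(c);cv2.imwrite(f'pics/{c}0.png',im[:,:,::-1])
    i=ctrl.camera_info(c);print(c,np.round(i['camera_matrix'],1).tolist(),np.round(i['world_from_camera'],3).tolist())
    for l in("hub","valve","spoke","tyre","stand","lube","tape","gauge","screwdriver","spanner","bearing"):
        print(l,[(np.round(d['rect']).tolist(),round(d['score'],2)) for d in ctrl.look_for(c,l)[:5]])
a=[cv2.imread(f'pics/{c}0.png') for c in("scene","top")]
cv2.imwrite('pics/both.png',cv2.resize(np.vstack(a)[:, :],(512,768))[:, :]) 
E
```

```text
0.0 [ 254.54653333 -570.20780173  221.90458675] [-3.07115955e+00 -6.54328704e-01  4.69886335e-04] 87.73881359800387 18.700000000000003
scene [[389.8, 0.0, 252.6], [0.0, 389.8, 194.4], [0.0, 0.0, 1.0]] [[-0.062, -0.859, 0.508, 1051.507], [0.998, -0.059, 0.024, 66.663], [0.009, 0.509, 0.861, 955.768], [0.0, 0.0, 0.0, 1.0]]
hub [([214.0, 174.0, 343.0, 253.0], 0.62)]
valve []
spoke [([215.0, 175.0, 348.0, 248.0], 0.92)]
tyre [([216.0, 173.0, 345.0, 249.0], 0.87)]
stand [([213.0, 175.0, 345.0, 277.0], 0.91)]
lube [([340.0, 263.0, 372.0, 302.0], 0.78)]
tape [([346.0, 222.0, 382.0, 257.0], 0.61)]
gauge [([328.0, 175.0, 346.0, 192.0], 0.5)]
screwdriver [([160.0, 242.0, 184.0, 296.0], 0.9)]
spanner [([182.0, 186.0, 218.0, 207.0], 0.55)]
bearing [([216.0, 174.0, 347.0, 251.0], 0.72), ([236.0, 285.0, 252.0, 305.0], 0.53)]
top [[392.5, 0.0, 258.1], [0.0, 392.5, 192.5], [0.0, 0.0, 1.0]] [[0.009, 0.997, -0.073, 506.844], [-1.0, 0.01, 0.008, 55.145], [0.009, 0.073, 0.997, 1224.087], [0.0, 0.0, 0.0, 1.0]]
hub [([182.0, 146.0, 289.0, 204.0], 0.84)]
valve [([180.0, 154.0, 290.0, 197.0], 0.8)]
spoke [([181.0, 154.0, 290.0, 196.0], 0.8)]
tyre [([181.0, 152.0, 289.0, 198.0], 0.86), ([159.0, 126.0, 187.0, 151.0], 0.66)]
stand [([181.0, 147.0, 291.0, 216.0], 0.93)]
lube [([159.0, 124.0, 187.0, 151.0], 0.85)]
tape [([144.0, 175.0, 179.0, 200.0], 0.71)]
gauge [([172.0, 221.0, 227.0, 253.0], 0.91), ([177.0, 150.0, 293.0, 216.0], 0.47)]
screwdriver [([316.0, 134.0, 329.0, 184.0], 0.83)]
spanner [([279.0, 208.0, 331.0, 236.0], 0.7)]
bearing []
```

View pics/scene0.png

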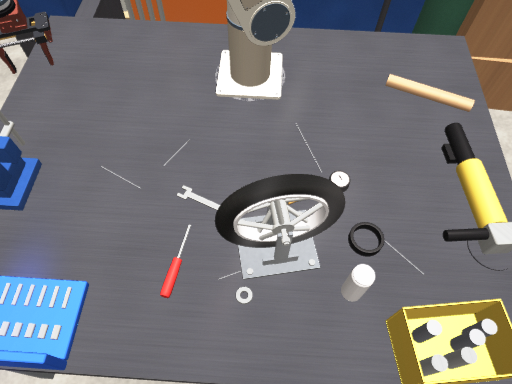

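View pics/top0.png

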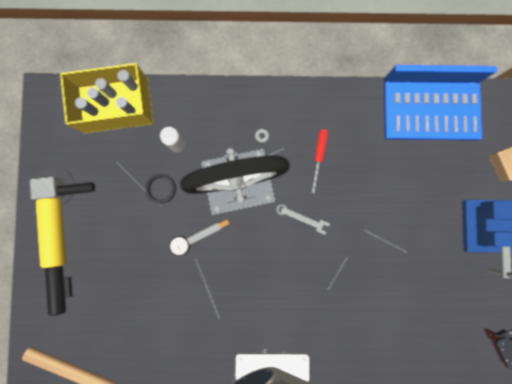

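The scene picture shows the wheel centred near (281,212). A hint of brass shows near (290,202). The top picture shows the stand yawed about 10°, with its plate corners near (202,165), (266,150), (275,202) and (210,214). The gauge and spanner lie in front of it.

```bash
python3 - <<'E'
import cv2,numpy as np
a=cv2.imread('pics/scene0.png')[165:285,205:355];b=cv2.imread('pics/top0.png')[120:270,140:340]
cv2.imwrite('pics/z.png',np.hstack([cv2.resize(a,(400,320),interpolation=cv2.INTER_CUBIC),cv2.resize(b,(400,320),interpolation=cv2.INTER_CUBIC)]))
E
cat > h.py <<'E'
from workcell import ctrl
import cv2,numpy as np
from scipy.spatial.transform import Rotation as R
def ray(i,u,v):
    K=np.array(i['camera_matrix']);T=np.array(i['world_from_camera'])
    d=np.linalg.inv(K)@[u,v,1];d=T[:3,:3]@[d[0],-d[1],-d[2]];return T[:3,3],d
def atz(i,u,v,z):
    o,d=ray(i,u,v);return o+d*(z-o[2])/d[2]
def proj(i,P):
    K=np.array(i['camera_matrix']);T=np.array(i['world_from_camera'])
    p=(np.atleast_2d(P)-T[:3,3])@T[:3,:3];p=np.c_[p[:,0],-p[:,1],-p[:,2]]@K.T;return p[:,:2]/p[:,2:]
E
python3 - <<'E'
from h import *
i=ctrl.camera_info('top')
c=[atz(i,*p,10) for p in[(202,165),(266,150),(275,202),(210,214)]]
print(np.round(c),np.mean(c,0))
for n,p,z in[('gauge dial',(179,246),28),('gauge tip',(228,222),10),('spanL',(282,210),5),('spanR',(324,228),5),('axlefront',(241,199),165),('axleback',(231,153),165)]:print(n,np.round(atz(i,*p,z)))
E
```

```text
[[680. 221.  10.]
 [730.  22.  10.]
 [567.  -7.  10.]
 [528. 193.  10.]] [626.31210387 107.20477108  10.        ]
gauge dial [430. 283.  28.]
gauge tip [504. 137.  10.]
spanL [543. -29.   5.]
spanR [ 488. -160.    5.]
axlefront [567.  93. 165.]
axleback [692. 121. 165.]
```

View pics/z.png

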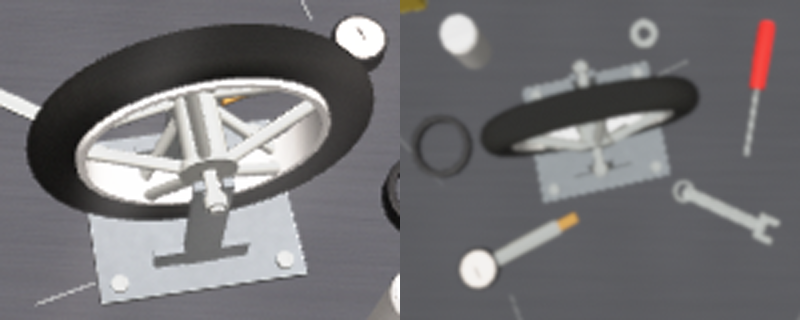

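The zoomed crop shows the wheel from the far side with its spokes, and the brass-coloured spot is the gauge's tip. The valve isn't visible from above, so it is probably in the lower half. Next I'll look from the front with the wrist camera.

```bash
cat >> h.py <<'E'
HUB=np.array([628,107,165.]);YAW=np.radians(11.5)
def hubR(): return R.from_euler('z',YAW).as_matrix()
def tgt(dx,dy,dz,pitch=0,roll=0):
    # tool z along hub x pitched down by `pitch` deg, tool x up
    Rt=hubR()@R.from_euler('y',pitch,degrees=True).as_matrix()@np.array([[0,0,1],[0,-1,0],[1,0,0.]])
    return HUB+hubR()@[dx,dy,dz],Rt
def rel(p,Rt,cur=None):
    o=ctrl.get_obs();p0,R0=(np.array(o['ee_pos']),R.from_rotvec(o['orientation']).as_matrix()) if cur is None else cur
    print('trans',np.round(R0.T@(p-p0),1).tolist(),'ang',np.round(R.from_matrix(R0.T@Rt).as_rotvec(),3).tolist())
E
python3 - <<'E'
from h import *
o=ctrl.get_obs();R0=R.from_rotvec(o['orientation']).as_matrix()
T=np.array(ctrl.camera_info('wrist')['world_from_camera'])
print(np.round(R0.T@(T[:3,3]-o['ee_pos'])),np.round(R0.T@T[:3,:3],2).tolist(),ctrl.camera_info('wrist')['camera_matrix'])
p,Rt=tgt(-230,0,120,25);print(p);rel(p,Rt)
E
```

```text
[  80.   -1. -161.] [[0.0, 0.96, 0.29], [1.0, -0.0, 0.0], [0.0, 0.29, -0.96]] [[309.23932183   0.         253.98888219]
 [  0.         309.23932183 193.0756767 ]
 [  0.           0.           1.        ]]
[402.61731794  61.14537508 285.        ]
trans [392.6, -516.7, -62.3] ang [-0.124, 1.13, 0.195]
```

```bash
python3 -m creep '[{"translation":[49,-64,-8],"angular":[0,0.14,0.02],"jaw":0},{"translation":[98,-129,-16],"angular":[-0.03,0.28,0.05],"jaw":0},{"translation":[140,-185,-23],"angular":[-0.05,0.42,0.08],"jaw":0},{"translation":[180,-237,-30],"angular":[-0.06,0.56,0.1],"jaw":0},{"translation":[220,-290,-36],"angular":[-0.08,0.7,0.12],"jaw":0},{"translation":[260,-342,-42],"angular":[-0.09,0.84,0.15],"jaw":0},{"translation":[300,-395,-48],"angular":[-0.11,0.98,0.17],"jaw":0},{"translation":[340,-447,-54],"angular":[-0.12,1.13,0.195],"jaw":0}]'; python3 - <<'E'
from h import *
p,Rt=tgt(-230,0,120,25);rel(p,Rt)
E
```

```text
t: 2.2
ee_pos: [380.2, -103.6, 283.2]
orientation: [-2.543, -0.27, -1.608]
ft_force: [6.8, 16.1, -2.6]
width: 11.5
grasp_force: 0.0
trans [25.2, -156.1, 51.3] ang [-0.016, 0.006, 0.001]
```

```bash
python3 -m creep '[{"translation":[9,-50,16],"angular":[0,0,0],"jaw":0},{"translation":[17,-100,33],"angular":[0,0,0],"jaw":0},{"translation":[25,-156,51],"angular":[0,0,0],"jaw":0},{"translation":[25,-156,51],"angular":[0,0,0],"jaw":0},{"translation":[25,-156,51],"angular":[0,0,0],"jaw":0},{"translation":[25,-156,51],"angular":[0,0,0],"jaw":0},{"translation":[25,-156,51],"angular":[0,0,0],"jaw":0},{"translation":[25,-156,51],"angular":[0,0,0],"jaw":0}]'; python3 - <<'E'
from h import *
i=ctrl.camera_info('wrist');im=ctrl.get_image('wrist')
for l in('hub','valve','spoke'):print(l,[(np.round(d['rect']).tolist(),round(d['score'],2)) for d in ctrl.look_for('wrist',l)[:6]])
p,Rt=tgt(-230,0,120,25);rel(p,Rt)
np.save('w1.npy',np.array(i['world_from_camera']))
s=cv2.resize(im[:,:,::-1],(768,576))
cv2.imwrite('pics/w1.png',s)
E
```

```text
t: 3.2
ee_pos: [436.7, 59.1, 313.2]
orientation: [-2.571, -0.274, -1.554]
ft_force: [0.4, -0.0, -0.1]
width: 0.4
grasp_force: 0.0
hub [([139.0, 81.0, 365.0, 255.0], 0.86)]
valve [([136.0, 83.0, 363.0, 257.0], 0.81)]
spoke [([136.0, 85.0, 363.0, 257.0], 0.96)]
trans [-40.3, -8.7, -15.9] ang [-0.024, 0.046, -0.003]
```

View pics/w1.png

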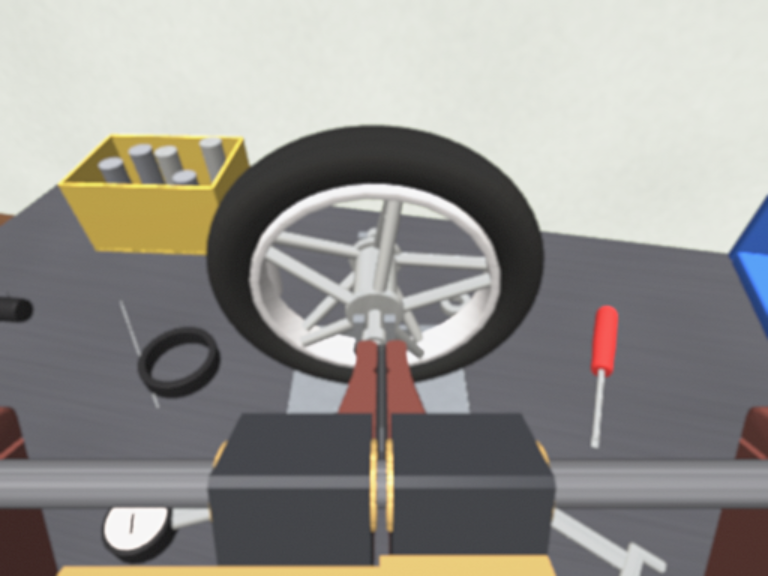

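The front view shows front bars running up (381,290→392,205), left (348,300→270,252) and right (402,300→490,278). No valve shows in the open gaps, so the stem must be hidden near six o'clock, behind the hub and upright. I'll fit the hub pose and angle to these.

```bash
cat >> h.py <<'E'
from scipy.optimize import least_squares
def pts(par,a,r,x):
    hx,hy,yaw=par[:3];P=np.array([x,-r*np.sin(a),r*np.cos(a)]);return R.from_euler('z',yaw).as_matrix()@P+[hx,hy,165]
def bar(r): return -32+22*(r-20)/83
def fit(i,spokes,rim,s=2/3):
    # spokes: list of (u,v,index approx angle offset); rim: left,top,right extremes
    def f(par):
        e=[]
        for (u1,v1,u2,v2,off) in spokes:
            a=par[3]+np.radians(off);A,B=proj(i,[pts(par,a,20,-32),pts(par,a,103,-10)])
            n=np.array([B[1]-A[1],A[0]-B[0]]);n/=np.linalg.norm(n)
            e+=[n@(np.array([u1,v1])*s-A),n@(np.array([u2,v2])*s-A)]
        C=proj(i,[pts(par,t,102,-17) for t in np.linspace(0,2*np.pi,180)])
        for u,v in rim:
            d=np.linalg.norm(C-np.array([u,v])*s,axis=1);e.append(d.min())
        return np.r_[e,(np.array(par[:2])-HUB[:2])/5,(par[2]-YAW)/0.05]
    best=min((least_squares(f,[*HUB[:2],YAW,g]) for g in np.radians([-15,0,15])),key=lambda r:r.cost)
    print(np.round(best.x[:2],1),'yaw',np.degrees(best.x[2]).round(1),'top spoke deg',np.degrees(best.x[3]).round(1),'res',np.round(best.fun,1));return best.x
E
python3 - <<'E'
from h import *
i=dict(ctrl.camera_info('wrist'))
x=fit(i,[(381,290,392,205,0),(348,300,270,252,-72),(402,300,490,278,72)],[(375,184),(250,275),(499,275)])
im=cv2.imread('pics/w1.png')
C=proj(i,[pts(x,t,102,-17) for t in np.linspace(0,6.28,90)])*1.5
cv2.polylines(im,[C.astype(int)],True,(0,0,255))
for k in range(5):
    A=proj(i,[pts(x,x[3]+k*1.2566,20,-32),pts(x,x[3]+k*1.2566,103,-10)])*1.5
    cv2.line(im,A[0].astype(int),A[1].astype(int),(0,255,0),1)
cv2.imwrite('pics/w1o.png',im[120:400,190:560].repeat(2,0).repeat(2,1))
E
```

```text
[631.8 112.2] yaw 12.7 top spoke deg 10.1 res [-2.1  0.6  2.8  0.7  1.  -1.9  8.2  5.7  6.2  0.8  1.   0.4]
```

View pics/w1o.png

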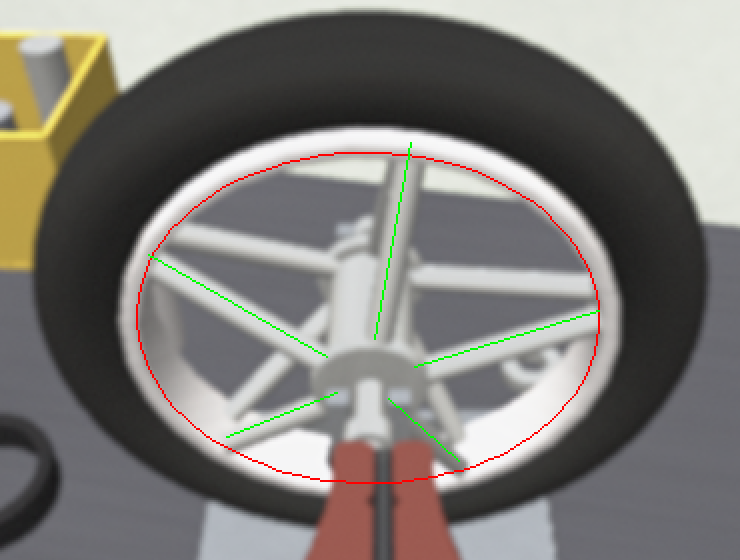

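The overlay is close, but the bright rim edge I marked is the rim's outer edge at about 111 mm radius. I'll refit with that.

```bash
sed -i 's/pts(par,t,102,-17)/pts(par,t,111,-17)/' h.py; python3 - <<'E'
from h import *
i=ctrl.camera_info('wrist')
c=lambda *a:[v/2+(190,120)[k%2] for k,v in enumerate(a)]
x=fit(i,[(*c(385,335,405,160),0),(*c(320,355,155,260),-72),(*c(425,370,598,318),72),(*c(335,405,230,443),-144)],[c(370,127),c(119,310),c(621,300)])
print(np.round(proj(i,[pts(x,x[3],20,-32),pts(x,x[3],103,-10)])*1.5))
E
```

```text
[629.9 108.8] yaw 10.7 top spoke deg 8.2 res [-1.7  0.6  0.1 -0.3 -0.4 -0.3  1.6 -0.1  2.8  1.   2.   0.4  0.4 -0.3]
[[379. 292.]
 [394. 193.]]
```

The refit is good: hub at about (629,108), yaw about 11°, top spoke at about +8°. That puts the stem at about 188°, so it needs about +172° clockwise. The gap left of the −64° spoke has no stem in it, so one long sweep of a finger in that gap from −98° to about +90° should nearly do it.

```bash
sed -i 's/^HUB=.*/HUB=np.array([629,108,165.]);YAW=np.radians(11)/' h.py; python3 - <<'E'
from h import *
p,Rt=tgt(-65,62,50,0);rel(p,Rt)
E
```

```text
trans [-25.2, -67.8, 165.7] ang [-0.031, 0.482, -0.006]
```

```bash
python3 -m creep '[{"translation":[0,-14,10],"angular":[0,0.1,0],"jaw":0},{"translation":[0,-28,30],"angular":[-0.01,0.2,0],"jaw":0},{"translation":[-5,-42,60],"angular":[-0.02,0.3,0],"jaw":0},{"translation":[-10,-56,90],"angular":[-0.03,0.4,-0.01],"jaw":0},{"translation":[-20,-68,130],"angular":[-0.03,0.48,-0.01],"jaw":0},{"translation":[-25,-68,166],"angular":[-0.03,0.48,-0.01],"jaw":0},{"translation":[-25,-68,166],"angular":[-0.03,0.48,-0.01],"jaw":0},{"translation":[-25,-68,166],"angular":[-0.03,0.48,-0.01],"jaw":0}]'; python3 - <<'E'
from h import *
p,Rt=tgt(-65,62,50,0);rel(p,Rt)
p,Rt=tgt(-65,62,-9,0);rel(p,Rt)
E
```

```text
t: 4.4
ee_pos: [552.8, 157.4, 216.3]
orientation: [-2.122, -0.212, -2.118]
ft_force: [-0.7, 0.4, 0.8]
width: 0.9
grasp_force: 0.0
trans [-1.3, 1.0, 0.4] ang [-0.004, 0.002, 0.003]
trans [-60.3, 0.8, 0.5] ang [-0.004, 0.002, 0.003]
```

```bash
python3 -m creep '[{"translation":[-20,1,0],"angular":[0,0,0],"jaw":0},{"translation":[-40,1,0],"angular":[0,0,0],"jaw":0},{"translation":[-58,1,0],"angular":[0,0,0],"jaw":0},{"translation":[-60,1,10],"angular":[0,0,0],"jaw":0},{"translation":[-60,1,25],"angular":[0,0,0],"jaw":0},{"translation":[-60,1,40],"angular":[0,0,0],"jaw":0},{"translation":[-60,1,55],"angular":[0,0,0],"jaw":0},{"translation":[-60,1,55],"angular":[0,0,0],"jaw":0}]'; python3 - <<'E'
from h import *
for a in range(-98,99,4):
    t=np.radians(a);p=np.array([62*np.cos(t),62*np.sin(t)])
    q=np.radians(-98);print(a,np.round(p-[62*np.cos(q),62*np.sin(q)],0).astype(int).tolist(),end=' ')
E
```

```text
t: 5.4
ee_pos: [609.0, 167.4, 160.6]
orientation: [-2.113, -0.21, -2.126]
ft_force: [-0.0, 0.2, 0.1]
width: 0.5
grasp_force: 0.0
-98 [0, 0] -94 [4, 0] -90 [9, -1] -86 [13, 0] -82 [17, 0] -78 [22, 1] -74 [26, 2] -70 [30, 3] -66 [34, 5] -62 [38, 7] -58 [41, 9] -54 [45, 11] -50 [48, 14] -46 [52, 17] -42 [55, 20] -38 [57, 23] -34 [60, 27] -30 [62, 30] -26 [64, 34] -22 [66, 38] -18 [68, 42] -14 [69, 46] -10 [70, 51] -6 [70, 55] -2 [71, 59] 2 [71, 64] 6 [70, 68] 10 [70, 72] 14 [69, 76] 18 [68, 81] 22 [66, 85] 26 [64, 89] 30 [62, 92] 34 [60, 96] 38 [57, 100] 42 [55, 103] 46 [52, 106] 50 [48, 109] 54 [45, 112] 58 [41, 114] 62 [38, 116] 66 [34, 118] 70 [30, 120] 74 [26, 121] 78 [22, 122] 82 [17, 123] 86 [13, 123] 90 [9, 123] 94 [4, 123] 98 [0, 123]
```

```bash
python3 -m creep '[{"translation":[9,-1,0],"angular":[0,0,0],"jaw":0},{"translation":[17,0,0],"angular":[0,0,0],"jaw":0},{"translation":[26,2,0],"angular":[0,0,0],"jaw":0},{"translation":[34,5,0],"angular":[0,0,0],"jaw":0},{"translation":[41,9,0],"angular":[0,0,0],"jaw":0},{"translation":[48,14,0],"angular":[0,0,0],"jaw":0},{"translation":[55,20,0],"angular":[0,0,0],"jaw":0},{"translation":[60,27,0],"angular":[0,0,0],"jaw":0}]'; python3 - <<'E'
from h import *
o=ctrl.get_obs();print(np.round(hubR().T@(np.array(o['ee_pos'])-HUB),1),np.round(o['ft_force'],1))
im=ctrl.get_image('wrist');cv2.imwrite('pics/w2.png',cv2.resize(im[:,:,::-1],(768,576)))
E
```

```text
t: 6.4
ee_pos: [612.8, 141.2, 215.8]
orientation: [-2.12, -0.214, -2.119]
ft_force: [-0.7, 2.5, -3.5]
width: 0.6
grasp_force: 1.6
[-9.6 35.7 50.8] [-0.7  2.5 -3.5]
```

View pics/w2.png

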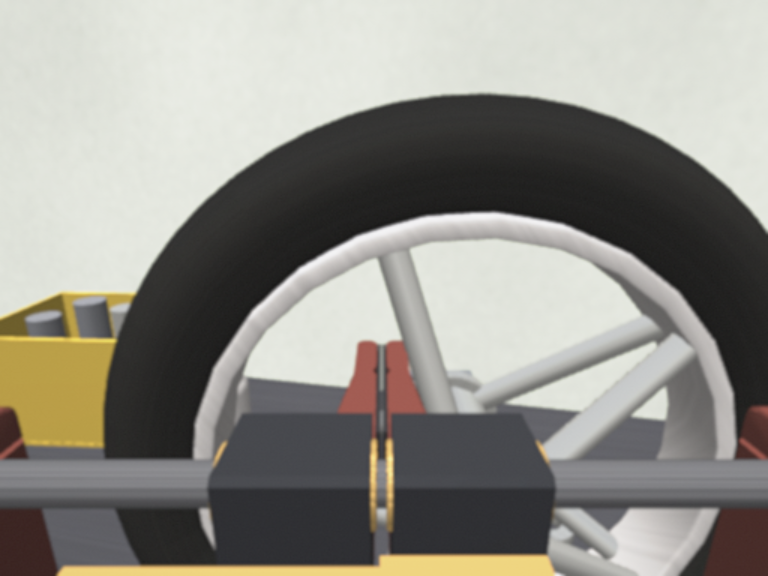

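The finger, tip near (385,350), is pushing the spoke, now at about −16°, with about 4 N as expected. I'll carry on round the arc.

```bash
python3 -m creep '[{"translation":[4,7,0],"angular":[0,0,0],"jaw":0},{"translation":[8,15,0],"angular":[0,0,0],"jaw":0},{"translation":[10,24,0],"angular":[0,0,0],"jaw":0},{"translation":[11,32,0],"angular":[0,0,0],"jaw":0},{"translation":[10,41,0],"angular":[0,0,0],"jaw":0},{"translation":[8,49,0],"angular":[0,0,0],"jaw":0},{"translation":[6,58,0],"angular":[0,0,0],"jaw":0},{"translation":[2,65,0],"angular":[0,0,0],"jaw":0}]'; python3 -m creep '[{"translation":[-5,8,0],"angular":[0,0,0],"jaw":0},{"translation":[-10,14,0],"angular":[0,0,0],"jaw":0},{"translation":[-17,20,0],"angular":[0,0,0],"jaw":0},{"translation":[-24,24,0],"angular":[0,0,0],"jaw":0},{"translation":[-32,28,0],"angular":[0,0,0],"jaw":0},{"translation":[-40,30,0],"angular":[0,0,0],"jaw":0},{"translation":[-40,30,0],"angular":[0,0,0],"jaw":0},{"translation":[-40,30,0],"angular":[0,0,0],"jaw":0}]'; python3 - <<'E'
from h import *
o=ctrl.get_obs();print(np.round(hubR().T@(np.array(o['ee_pos'])-HUB),1),np.round(o['ft_force'],1))
im=ctrl.get_image('wrist');cv2.imwrite('pics/w3.png',cv2.resize(im[:,:,::-1],(768,576)))
print(ctrl.look_for('wrist','valve')[:3])
E
```

```text
t: 7.45
ee_pos: [625.7, 77.1, 218.1]
orientation: [-2.119, -0.213, -2.121]
ft_force: [-1.1, 5.3, 0.9]
width: 0.4
grasp_force: 1.8
t: 8.45
ee_pos: [631.1, 47.6, 176.9]
orientation: [-2.124, -0.212, -2.117]
ft_force: [0.1, -0.6, -0.4]
width: 0.1
grasp_force: 0.0
[ -9.5 -59.7  11.9] [ 0.1 -0.6 -0.4]
[{'rect': [0.0, 1.4, 396.1, 383.3], 'score': 0.61}]
```

View pics/w3.png

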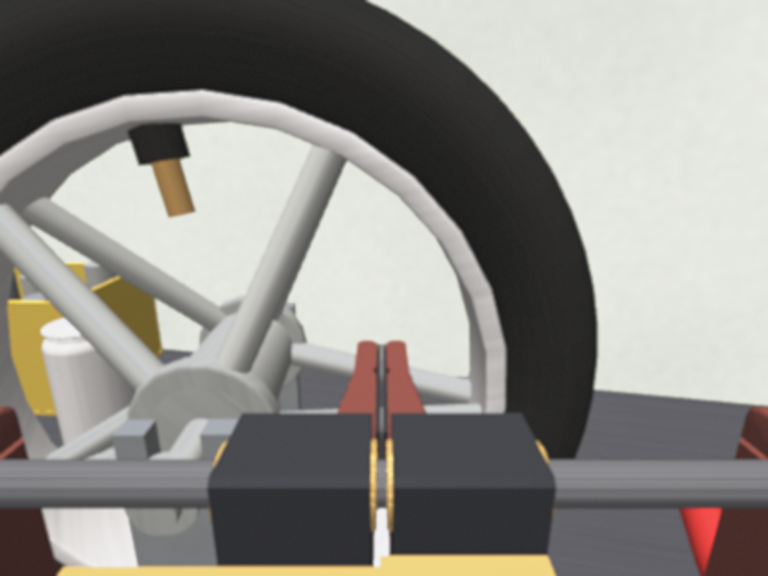

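The valve stem is in view left of the top: foot at (158,140), tip at (180,213). I'll measure its angle.

```bash
cat >> h.py <<'E'
def plane(i,u,v,x=0):
    o,d=ray(i,u,v);n=hubR()[:,0];t=(x-n@(o-HUB))/(n@d);return hubR().T@(o+d*t-HUB)
def stem(i,P,s=2/3):
    Q=[plane(i,u*s,v*s) for u,v in P]
    for q in Q:print(np.round(q,1),'r',np.hypot(*q[1:]).round(),'deg',np.degrees(np.arctan2(-q[1],q[2])).round(1))
    d=Q[0]-Q[-1];print('axis deg',np.degrees(np.arctan2(-d[1],d[2])).round(1))
E
python3 - <<'E'
from h import *
stem(ctrl.camera_info('wrist'),[(158,142),(169,175),(180,213)])
E
```

```text
[ 0.  20.9 94.1] r 96.0 deg -12.5
[ 0.  18.5 82.7] r 85.0 deg -12.6
[-0.  16.3 69. ] r 71.0 deg -13.3
axis deg -10.5
```

```bash
python3 -m creep '[{"translation":[-2.5,0.5,0],"angular":[0,0,0],"jaw":0},{"translation":[-5,0.9,0],"angular":[0,0,0],"jaw":0},{"translation":[-7.5,1.2,0],"angular":[0,0,0],"jaw":0},{"translation":[-10,1.3,0],"angular":[0,0,0],"jaw":0},{"translation":[-12,1.4,0],"angular":[0,0,0],"jaw":0},{"translation":[-13.5,1.4,0],"angular":[0,0,0],"jaw":0},{"translation":[-13.5,1.4,0],"angular":[0,0,0],"jaw":0},{"translation":[-13.5,1.4,0],"angular":[0,0,0],"jaw":0}]'; python3 - <<'E'
from h import *
o=ctrl.get_obs();print(np.round(hubR().T@(np.array(o['ee_pos'])-HUB),1),np.round(o['ft_force'],1))
im=ctrl.get_image('wrist')
hsv=cv2.cvtColor(im,cv2.COLOR_RGB2HSV);m=cv2.inRange(hsv,(8,90,60),(20,255,255));m[170:]=0
n,_,s,c=cv2.connectedComponentsWithStats(m);print([(s[k].tolist(),c[k].round(1).tolist()) for k in range(1,n) if s[k][4]>50])
i=ctrl.camera_info('wrist')
for k in range(1,n):
    if s[k][4]>50: stem(i,[c[k]],1)
cv2.imwrite('pics/w4.png',cv2.resize(im[:,:,::-1],(768,576)))
E
```

```text
t: 9.55
ee_pos: [631.5, 46.5, 163.8]
orientation: [-2.122, -0.213, -2.118]
ft_force: [0.8, 1.0, 2.9]
width: 0.2
grasp_force: 1.0
[ -9.3 -60.9  -1.2] [0.8 1.  2.9]
[([129, 77, 21, 39, 665], [139.6, 95.9])]
[ 0.   1.2 80. ] r 80.0 deg -0.9
axis deg -0.0
```

View pics/w4.png

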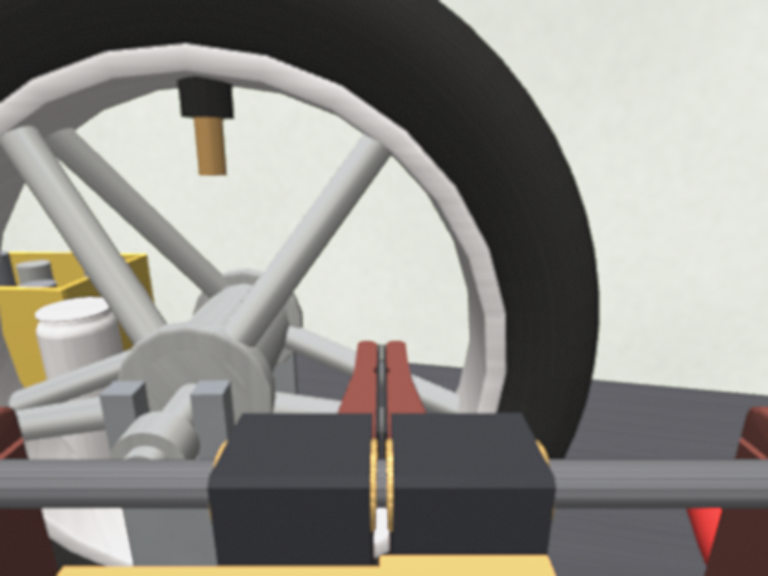

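The stem, foot (206,85) and tip (212,173), now measures about −1°. I'll ease off the spoke, withdraw and check.

```bash
python3 -m creep '[{"translation":[3,0,0],"angular":[0,0,0],"jaw":0},{"translation":[6,0,0],"angular":[0,0,0],"jaw":0},{"translation":[6,0,-15],"angular":[0,0,0],"jaw":0},{"translation":[6,0,-35],"angular":[0,0,0],"jaw":0},{"translation":[6,0,-55],"angular":[0,0,0],"jaw":0},{"translation":[30,-25,-80],"angular":[0,0,0],"jaw":0},{"translation":[55,-50,-90],"angular":[0,0,0],"jaw":0},{"translation":[55,-62,-90],"angular":[0,0,0],"jaw":0}]'; python3 -m creep '[{"translation":[0,0,0],"angular":[0,0,0],"jaw":0},{"translation":[0,0,0],"angular":[0,0,0],"jaw":0},{"translation":[0,0,0],"angular":[0,0,0],"jaw":0},{"translation":[0,0,0],"angular":[0,0,0],"jaw":0},{"translation":[0,0,0],"angular":[0,0,0],"jaw":0},{"translation":[0,0,0],"angular":[0,0,0],"jaw":0},{"translation":[0,0,0],"angular":[0,0,0],"jaw":0},{"translation":[0,0,0],"angular":[0,0,0],"jaw":0}]'; python3 - <<'E'
from h import *
o=ctrl.get_obs();print(np.round(hubR().T@(np.array(o['ee_pos'])-HUB),1),np.round(o['ft_force'],1))
i=ctrl.camera_info('wrist');im=ctrl.get_image('wrist')
hsv=cv2.cvtColor(im,cv2.COLOR_RGB2HSV);m=cv2.inRange(hsv,(8,90,60),(20,255,255));m[170:]=0
n,_,s,c=cv2.connectedComponentsWithStats(m);print([(s[k].tolist(),c[k].round(1).tolist()) for k in range(1,n) if s[k][4]>50])
for k in range(1,n):
    if s[k][4]>50: stem(i,[c[k]],1)
cv2.imwrite('pics/w5.png',cv2.resize(im[:,:,::-1],(768,576)))
E
```

```text
t: 10.6
ee_pos: [529.2, 90.5, 220.0]
orientation: [-2.123, -0.214, -2.117]
ft_force: [0.5, 0.1, -0.0]
width: 0.8
grasp_force: 0.0
t: 11.6
ee_pos: [531.2, 90.1, 219.0]
orientation: [-2.121, -0.213, -2.118]
ft_force: [0.7, 0.5, 0.3]
width: 0.5
grasp_force: 0.0
[-99.5   1.1  54. ] [0.7 0.5 0.3]
[([251, 154, 9, 16, 142], [255.0, 161.6])]
[ 0.   1.6 81.6] r 82.0 deg -1.1
axis deg -0.0
```

View pics/w5.png

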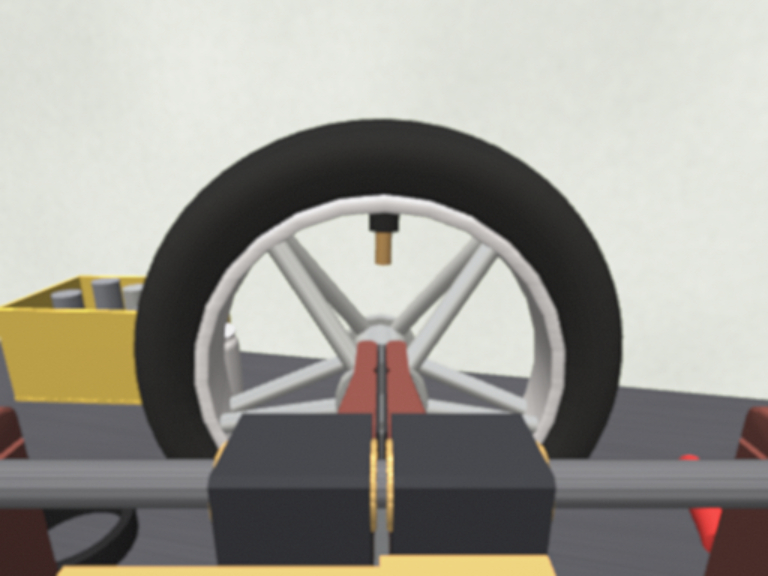

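The head-on view shows the stem upright at x≈383 and the spokes symmetric at (283,240) and (487,240). The wheel is unchanged since I let go, and the robot is clear of it.

```bash
python3 -c "
from workcell import ctrl
print(ctrl.close_job())"
```

```text
the job is handed in; nothing more can be done
None
```

The job is handed in: one spoke push brought the valve stem to about 1° from twelve o'clock by the wrist camera (limit 5°), and the wheel held there after the arm backed clear. The highest contact force I read was about 5 N on the spoke. I never aimed at the tyre, the stem or the bystanders, and I didn't measure axle lift or re-check bystander positions at the end.

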